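# Release the ratchet clamp on the round mould

### The job

Two plaster moulds are held in ratchet clamps on the potter's table. Open the clamp that holds the round mould: flip its pawl lever over so that the ratchet lets go, then slide the jaw all the way back to its stop, leaving the lever flipped over. Leave the mould standing where it is and do not work the other clamp, the one with the square mould.

Things in the scene. Friction and masses are not known exactly. Their poses are not given: they have to be found in the camera images.
- pawl (a joint): Ratchet pawl on the jaw of the clamp with the round mould, rad. 0 to 0.3: engaged, lever leaning 35 deg to the rear, tooth in the rack, jaw cannot go back (up to 12 mm play). 1.31 (stop): released, lever leaning 40 deg towards the mould, tooth lifted. Weighted by its ball: below 0.65 it falls back to engaged, above 0.9 it falls over to released. Turns with under 1 N at the ball.
- pawl_knob (a point): Centre of the dark steel ball, 26 mm across, on the pawl's lever (8 mm rod, 60 mm from level pivot to ball centre; pivot 50 mm above the table, at x -20, y +58 mm from jaw_grip). The ball swings in the upright plane along the slide: engaged about 99 mm high and 34 mm to the rear of the pivot (up to 15 mm less), released 96 mm high and 39 mm in front.
- jaw (a joint): Opening of the moving jaw of the clamp with the round mould, m: 0 closed (2 to 11 mm at the start), 0.08 fully back at its rear stop. With the pawl released it slides with about 4 N and stays where it is left.
- jaw_grip (a point): On the axis of the upright round wooden grip on the moving jaw (24 mm across, from 30 to 95 mm above the table), 75 mm above the table. x points along the slide, opening (rear, away from the mould); z up. Jaw plate, 80 mm high, at x -72 to -60 mm; the carriage round the grip is 30 mm high and ends at x +30 mm; bed 12 mm high behind it.
- round_mould: Round white plaster mould, 74 mm across, 80 mm high, loose, 0.3 to 0.6 kg, standing on the clamp's bed (12 mm above the table) between the fixed and the moving jaw; origin at the centre of its underside, z up. It need not be touched.
- other_jaw (a joint): Jaw of the other, identical clamp, which holds the square plaster mould (74 mm wide, 80 mm high). Leave it.
- other_pawl (a joint): Pawl of the other clamp. Leave it engaged (0 to 0.3).
Mind the look-alikes: they are no part of the job. Leave any red or yellow look-alike of the round_mould alone.

How it is judged:
By the outcome, as a careful person would: the job done as asked, in the order asked, and still so for the second after the job is handed in, with the robot touching nothing.
It also fails if it takes over 42 s, if anything falls off the work surface, if the arm or the gripper's body presses on something with over 40 N, if the wrist force passes 120 N, or if a joint passes its speed limit or range.

### The arm

A 6-joint arm with a two-finger parallel gripper is mounted at the origin on the work surface. World frame = base frame: x ahead of the robot, y to its left, z up, the work surface at z = 0. Lengths are in m, angles in rad, forces in N, time in s.
With the tool pointing down it reaches from about 0.275 to 0.875 m from the base axis. Payload 12.5 kg.
Tool frame: the origin (TCP) lies where the fingers leave the gripper's body, on its centre line; the fingertips stand 73 mm ahead of it and the grasp point (between the pads) lies 54 mm ahead of it; z points along the fingers, y is the direction in which the jaws open and shut (so a half turn about z gives the same grasp; the last joint's range is limited). The gripper opens to 85 mm and grips with 20 to 120 N. Pads are 22 mm wide; open, the fingers measure 114 mm over their backs; the gripper's body (76 mm by 85 mm) begins 54 mm behind the grasp point. The pads swing forward as they close: fully open they stand 13 mm farther back than shut.
Start: joints at [1.223, 0.351, 1.652, -0, 1.139, -0.085], TCP at [0.143, 0.531, 0.304] pointing down, gripper open.
Joint ranges: [-2.75, 2.75], [-0.79, 2.1], [0.01, 2.65], [-1.57, 4.71], [0.07, 3.14], [-2.87, 2.87]. Speed limits (rad/s): [2.22, 2.22, 2.79, 3.14, 3.14, 3.14].

### API

Orientations are given as a rotation vector (axis times angle).
In Python, from rig import r gives the robot as it stands.
- The arm moves only by the tool step_arm, never from a script. Its argument "motion" is a list of rows, each a list of 7 numbers: the closure, from 0 (fully open) to 1 (shut), then the shift along the world's x, y, z in units of 30 mm (1.0 is 30 mm), then the turn, a rotation vector about the world's x, y, z in units of 5 degrees (1.0 is 5 degrees). In form: [[jaw, tx, ty, tz, rx, ry, rz], ...]. A call has exactly 10 rows; each row is the pose to reach, as a shift and turn from the pose commanded when the call began; what a row does not reach only later rows make up. A row lasts 1/8 s, in which the tool goes at most 62.5 mm and 10.7 degrees, less where a joint would pass 70% of its speed; a pose out of reach is approached as far as the arm can. A call with a gripper value outside its range is refused whole. The fingers move at their own pace and stop on an object; "force" is the grip in N (left out, the last holds). Time passes only in rows, so rows that repeat a pose let the fingers close, or fill a call up. It gives the time, the measured TCP pose, the force and the opening at its end, in the units of the state.
- r.get_obs(): the state, without advancing time (a new reading comes with each control period).
- r.capture(name): name is "side" or "top"; returns the picture (384x512x3 uint8, blue, green, red); there is no depth.
- r.camera_model(name): a dict with "intrinsics" (3x3 intrinsics, pixels), "eye" and "orientation" of the camera in the world. Camera axes: x right, y down, z forward; pixel columns grow to the right and rows downward; lengths in m; the calibration is good to about 2 mm. A picture is of the moment at which its call begins. camera_model takes no time and is no camera call.
- r.finish_job(): hands the job in, once; it reports no verdict.
The state is a dict: "clock": time; "joint_pos": joint angles; "qvel": joint speeds; "joint_torque": joint torques, N m; "position": TCP position; "orientation": TCP orientation; "wrist_force": force on the tool from outside, world axes, zero at the start; "wrist_torque": the same for the moment, N m; "width": finger opening in m.
Only numpy, scipy, OpenCV 4.12 (cv2) and the standard library are available. Lean on these libraries where they do the work, as an engineer would, in place of code of your own. Each camera call takes 0.05 s, during which the arm holds its last target.

## Working session

There is one attempt and no reset: what is moved stays moved. The work goes in short steps, Python scripts to look and compute and a tool call to move; the robot and the scene stay as the last step left them, time stands still between calls to the robot, and variables do not carry over. Pictures are saved under pics/ and viewed, and the job is handed in when it is done.

Besides the shell and the picture viewer there is one more tool, called after "Request:" by a JSON object that holds its "name" and its "arguments", one argument or row to a line. step_arm: Moves the arm, as the interface text tells. Its arguments: {"type":"object","properties":{"motion":{"type":"array"},"force":{"type":"number"}},"required":["motion"]}

```bash
mkdir -p pics; python3 - <<'E'
from rig import r
import cv2
for n in ("side","top"):
    cv2.imwrite(f"pics/{n}0.png", r.capture(n)); m=r.camera_model(n); print(n,m)
o=r.get_obs(); print(o)
E
```

```text
side {'intrinsics': array([[456.62702586,   0.        , 254.84261633],
       [  0.        , 456.62702586, 195.99444432],
       [  0.        ,   0.        ,   1.        ]]), 'eye': array([0.30818244, 0.73847741, 0.62906603]), 'orientation': array([-0.22290229,  2.71438361, -1.37520735])}
top {'intrinsics': array([[377.45332569,   0.        , 255.529536  ],
       [  0.        , 377.45332569, 191.34304444],
       [  0.        ,   0.        ,   1.        ]]), 'eye': array([ 3.46853154e-01, -4.66704207e-04,  8.34617703e-01]), 'orientation': array([-2.19084924,  2.15238933, -0.1128797 ])}
{'clock': 0.1, 'joint_pos': array([ 1.22340573e+00,  3.51155753e-01,  1.65235621e+00,  1.58468986e-05,
        1.13912235e+00, -8.46035795e-02]), 'qvel': array([ 0.0007742 , -0.00091583, -0.00047579,  0.00044862, -0.00134509,
        0.00207783]), 'joint_torque': array([ 1.63373465e-03, -5.06832325e+01, -2.91874981e+01, -5.51755488e-05,
        2.68855700e-03, -7.45718239e-06]), 'position': array([0.14277242, 0.530912  , 0.30342827]), 'orientation': array([-4.11577366e-01, -3.11427599e+00,  1.59324279e-03]), 'wrist_force': array([ 0.07706381, -0.58724268, -0.48692123]), 'wrist_torque': array([-0.01314248, -0.0077724 , -0.00862464]), 'width': 0.08514769647284183}
```

View pics/side0.png

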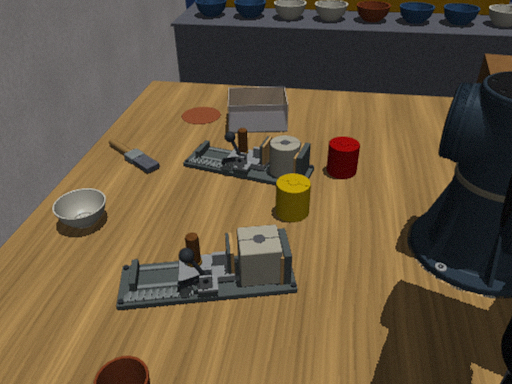

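View pics/top0.png

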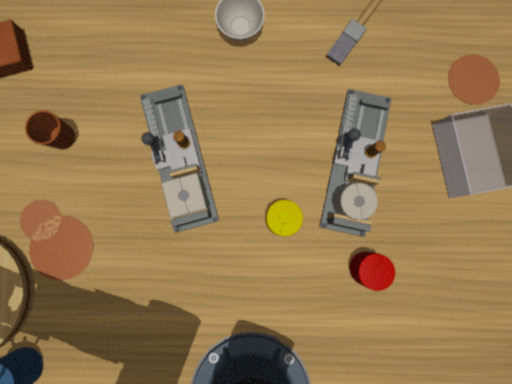

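The round mould's clamp is the right one in the top view, with the ball near (354,135), the grip near (375,149) and the mould near (359,201). It is the far clamp in the side view. I'll zoom in next.

```bash
python3 - <<'E'
import cv2,numpy as np
t=cv2.imread("pics/top0.png")[80:245,300:410]; s=cv2.imread("pics/side0.png")[115:195,175:325]
cv2.imwrite("pics/zt.png",cv2.resize(t,None,fx=3.6,fy=3.6,interpolation=cv2.INTER_CUBIC))
cv2.imwrite("pics/zs.png",cv2.resize(s,None,fx=5,fy=5,interpolation=cv2.INTER_CUBIC))
E
```

```text
(no output)
```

View pics/zt.png

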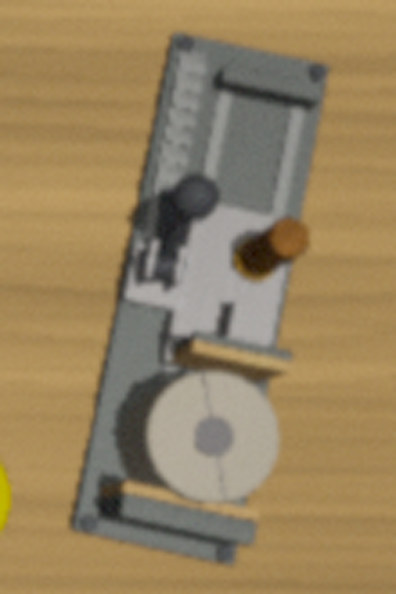

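View pics/zs.png

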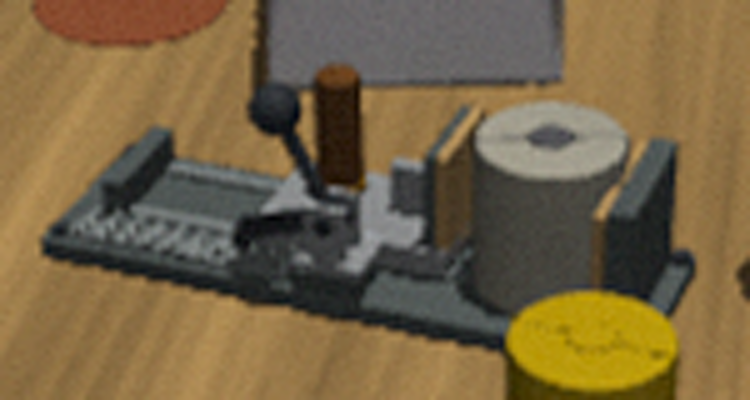

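```bash
cat > h.py <<'E'
from rig import r
import numpy as np
from scipy.spatial.transform import Rotation as R
def ray(n,u,v):
    m=r.camera_model(n); K=m["intrinsics"]
    d=R.from_rotvec(m["orientation"]).as_matrix()@np.linalg.inv(K)@[u,v,1]
    return m["eye"],d/np.linalg.norm(d)
def onz(n,u,v,z):
    e,d=ray(n,u,v); return e+d*(z-e[2])/d[2]
def tri(a,b):
    e1,d1=ray("top",*a); e2,d2=ray("side",*b)
    s=np.linalg.lstsq(np.c_[d1,-d2],e2-e1,rcond=None)[0]
    p,q=e1+s[0]*d1,e2+s[1]*d2
    return (p+q)/2,np.linalg.norm(p-q)
E
python3 - <<'E'
from h import *
np.set_printoptions(precision=4,suppress=True)
ball=tri((354.4,134.7),(230,136.4)); print("ball",ball, onz("top",354.4,134.7,.099))
g=onz("top",380,146.1,.095);print("grip",g,onz("side",242.6,130,.095), tri((380,146.1),(242.6,130)))
m=onz("top",359.2,201.4,.092);print("mould",m,onz("side",285,142.5,.092))
c=[onz("top",*p,.012) for p in [(350,91.1),(388.9,99.4),(324.4,225),(362.5,232.8)]]
print(c)
a=(c[0]+c[1]-c[2]-c[3])[:2]; a/=np.linalg.norm(a); print("axis",a,np.degrees(np.arctan2(a[1],a[0])))
lat=np.array([-a[1],a[0]])
for n,p in (("ball",ball[0]),("mould",m)):
    d=(p-g)[:2]; print(n,d@a,d@lat)
E
```

```text
ball (array([ 0.5372, -0.1963,  0.103 ]), np.float64(0.0010947598127503397)) [ 0.5377 -0.1974  0.099 ]
grip [ 0.5165 -0.2494  0.095 ] [ 0.5174 -0.2471  0.095 ] (array([ 0.5174, -0.2499,  0.0934]), np.float64(0.0011707846606837625))
mould [ 0.4053 -0.2075  0.092 ] [ 0.4071 -0.2056  0.092 ]
[array([ 0.6604, -0.2116,  0.012 ]), array([ 0.6428, -0.299 ,  0.012 ]), array([ 0.3588, -0.1536,  0.012 ]), array([ 0.3434, -0.2363,  0.012 ])]
axis [ 0.9804 -0.1968] -11.351375077302999
ball 0.009894265998190948 0.05618296972854026
mould -0.11726580723836037 0.01913718149424879
```

Request:
{"name": "step_arm", "arguments": {
  "motion": [
    [1,2,-2,0,0,0,0],
    [1,4,-4,0,0,0,0],
    [1,6,-6,0,0,0,0.2],
    [1,7.5,-8,0,0,0,0.4],
    [1,9,-10,0,0,0,0.7],
    [1,10.5,-12,0,0,0,0.7],
    [1,12,-14,0,0,0,0.7],
    [1,13,-16,0,0,0,0.7],
    [1,14,-18,0,0,0,0.7],
    [1,14.6,-20,0,0,0,0.7]
  ],
  "force": 40
}}

```text
clock: 1.35
position: [0.527, 0.0399, 0.3037]
orientation: [-0.316, -3.125, -0.0]
wrist_force: [0.1, 0.9, -0.2]
width: -0.0001
```

Request:
{"name": "step_arm", "arguments": {
  "motion": [
    [1,0.9,-2,0,0,0,0.2],
    [1,1.8,-4,0,0,0,0.2],
    [1,1.8,-6,0,0,0,0.2],
    [1,1.8,-8,0,0,0,0.2],
    [1,1.8,-8,0,0,0,0.2],
    [1,1.8,-8,0,0,0,0.2],
    [1,1.8,-8,0,0,0,0.2],
    [1,1.8,-8,0,0,0,0.2],
    [1,1.8,-8,0,0,0,0.2],
    [1,1.8,-8,0,0,0,0.2]
  ]
}}

```text
clock: 2.6
position: [0.5803, -0.1978, 0.3039]
orientation: [0.288, 3.128, -0.0]
wrist_force: [0.1, 0.1, -1.1]
width: -0.0002
```

```bash
python3 - <<'E'
from h import *
o=r.get_obs(); print(o["position"],o["joint_pos"],R.from_rotvec(o["orientation"]).as_matrix().round(3))
E
```

```text
[ 0.5802836  -0.19784199  0.3039285 ] [-4.04500593e-01  4.65413915e-01  1.47965508e+00  1.62715053e-06
  1.19648679e+00 -1.79141967e+00] [[-0.983  0.183  0.   ]
 [ 0.183  0.983 -0.   ]
 [-0.    -0.    -1.   ]]
```

Request:
{"name": "step_arm", "arguments": {
  "motion": [
    [1,0.05,-0.27,-1,0,0,0],
    [1,0.05,-0.27,-2,0,0,0],
    [1,0.05,-0.27,-3,0,0,0],
    [1,0.05,-0.27,-4,0,0,0],
    [1,0.05,-0.27,-4.7,0,0,0],
    [1,0.05,-0.27,-4.7,0,0,0],
    [1,0.05,-0.27,-4.7,0,0,0],
    [1,0.05,-0.27,-4.7,0,0,0],
    [1,0.05,-0.27,-4.7,0,0,0],
    [1,0.05,-0.27,-4.7,0,0,0]
  ]
}}

```text
clock: 3.85
position: [0.5818, -0.2063, 0.1632]
orientation: [0.289, 3.128, -0.0]
wrist_force: [-0.6, -0.2, -0.2]
width: 0.0001
```

```bash
python3 - <<'E'
from h import *
import cv2
s=r.capture("side"); cv2.imwrite("pics/zs2.png",cv2.resize(s[95:215,155:345],None,fx=4,fy=4,interpolation=cv2.INTER_CUBIC))
E
```

```text
(no output)
```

View pics/zs2.png

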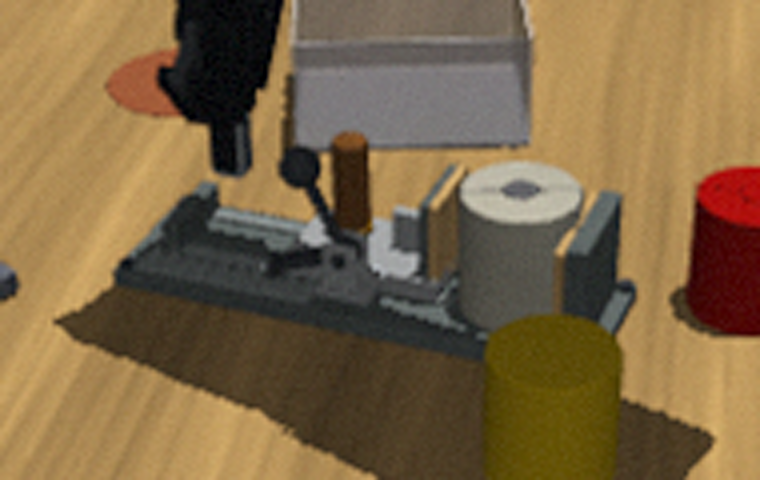

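The closed fingers are just behind the ball (zoom (300,165)), in line with it. Next I push it over towards the mould.

Request:
{"name": "step_arm", "arguments": {
  "motion": [
    [1,-0.35,0.07,0,0,0,0],
    [1,-0.7,0.14,0,0,0,0],
    [1,-1.0,0.2,0,0,0,0],
    [1,-1.3,0.26,0,0,0,0],
    [1,-1.6,0.32,0,0,0,0],
    [1,-1.9,0.38,0,0,0,0],
    [1,-2.2,0.44,0,0,0,0],
    [1,-2.4,0.48,0,0,0,0],
    [1,-2.6,0.52,0,0,0,0],
    [1,-2.6,0.52,0,0,0,0]
  ]
}}

```text
clock: 5.15
position: [0.5035, -0.1906, 0.1629]
orientation: [-0.289, -3.128, -0.0]
wrist_force: [-0.6, -0.2, 0.3]
width: 0.0002
```

```bash
python3 - <<'E'
from h import *
import cv2
s=r.capture("side"); cv2.imwrite("pics/zs3.png",cv2.resize(s[95:215,155:345],None,fx=4,fy=4,interpolation=cv2.INTER_CUBIC))
E
```

```text
(no output)
```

View pics/zs3.png

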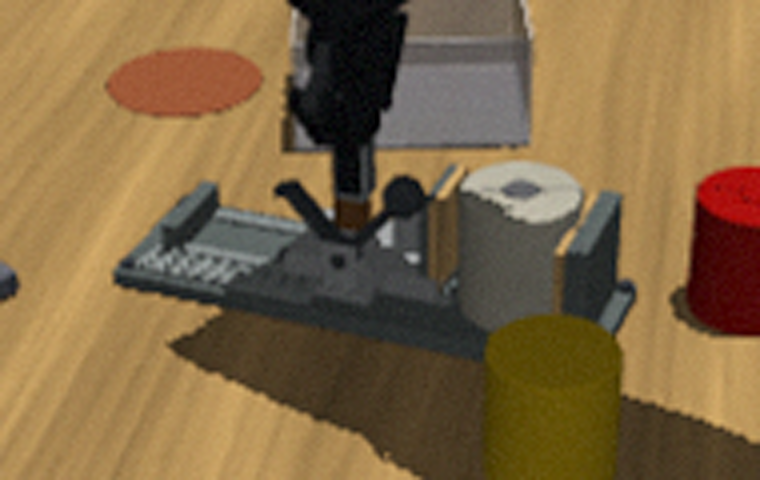

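The lever has gone over: the ball is at zoom (405,195) on the mould side and the pawl's tail is lifted. Next I go up and over, and down in front of the grip.

Request:
{"name": "step_arm", "arguments": {
  "motion": [
    [1,0,0,0.7,0,0,0],
    [1,0,0,1.4,0,0,0],
    [1,0,0,1.4,0,0,0],
    [1,-0.3,-0.8,1.4,0,0,0],
    [1,-0.63,-1.73,1.4,0,0,0],
    [1,-0.63,-1.73,1.4,0,0,0],
    [1,-0.63,-1.73,0.7,0,0,0],
    [1,-0.63,-1.73,0.2,0,0,0],
    [1,-0.63,-1.73,0,0,0,0],
    [1,-0.63,-1.73,0,0,0,0]
  ]
}}

```text
clock: 6.45
position: [0.4849, -0.2423, 0.1626]
orientation: [-0.288, -3.128, -0.0]
wrist_force: [-0.4, 0.4, 0.5]
width: -0.0003
```

```bash
python3 - <<'E'
from h import *
import cv2
s=r.capture("side"); cv2.imwrite("pics/zs4.png",cv2.resize(s[95:215,155:345],None,fx=4,fy=4,interpolation=cv2.INTER_CUBIC))
s=r.capture("top"); cv2.imwrite("pics/zt4.png",cv2.resize(s[80:245,300:410],None,fx=3.6,fy=3.6,interpolation=cv2.INTER_CUBIC))
E
```

```text
(no output)
```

View pics/zs4.png

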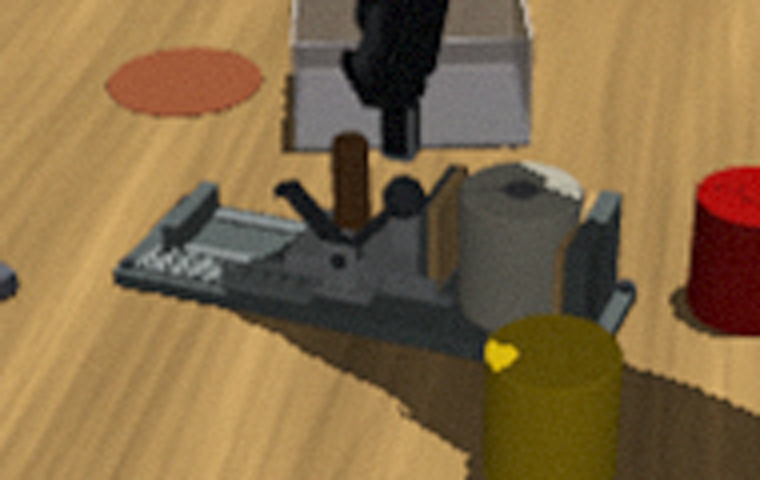

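View pics/zt4.png

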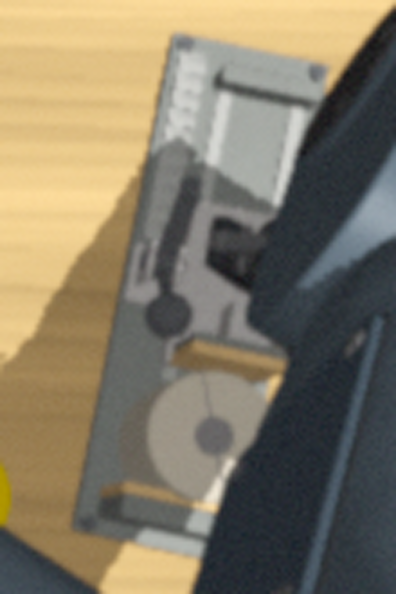

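Request:
{"name": "step_arm", "arguments": {
  "motion": [
    [1,0,0,-0.4,0,0,0],
    [1,0,0,-0.8,0,0,0],
    [1,0,0,-0.8,0,0,0],
    [1,0.2,-0.04,-0.8,0,0,0],
    [1,0.4,-0.08,-0.8,0,0,0],
    [1,0.65,-0.13,-0.8,0,0,0],
    [1,0.9,-0.18,-0.8,0,0,0],
    [1,1.15,-0.23,-0.8,0,0,0],
    [1,1.4,-0.28,-0.8,0,0,0],
    [1,1.65,-0.33,-0.8,0,0,0]
  ]
}}

```text
clock: 7.8
position: [0.5348, -0.2526, 0.1389]
orientation: [-0.289, -3.128, 0.0]
wrist_force: [-5.2, -1.5, 3.4]
width: 0.0003
```

```bash
python3 - <<'E'
from h import *
import cv2
s=r.capture("side"); cv2.imwrite("pics/zs5.png",cv2.resize(s[95:215,155:345],None,fx=4,fy=4,interpolation=cv2.INTER_CUBIC))
print(r.get_obs()["wrist_force"],r.get_obs()["position"])
E
```

```text
[-0.85339394  0.25940327  1.11681497] [ 0.53566811 -0.25268809  0.13896589]
```

View pics/zs5.png

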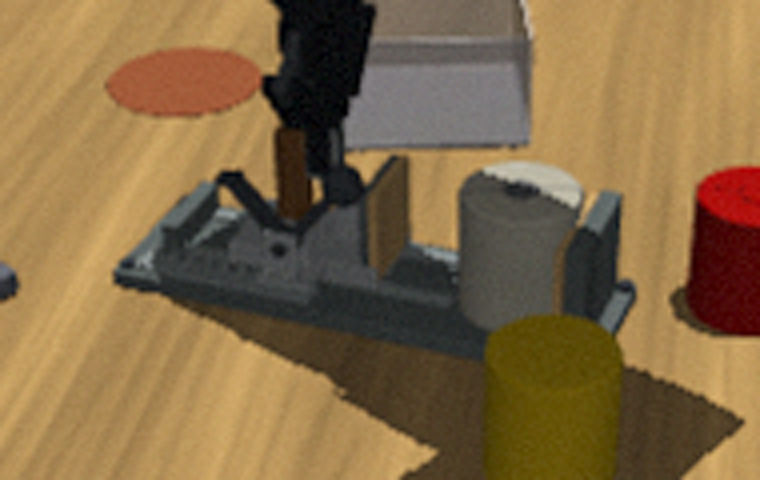

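The jaw slides with the pawl still released. I continue more slowly.

Request:
{"name": "step_arm", "arguments": {
  "motion": [
    [1,0.1,-0.02,0,0,0,0],
    [1,0.2,-0.04,0,0,0,0],
    [1,0.3,-0.06,0,0,0,0],
    [1,0.4,-0.08,0,0,0,0],
    [1,0.5,-0.1,0,0,0,0],
    [1,0.6,-0.12,0,0,0,0],
    [1,0.7,-0.14,0,0,0,0],
    [1,0.8,-0.16,0,0,0,0],
    [1,0.85,-0.17,0,0,0,0],
    [1,0.9,-0.18,0,0,0,0]
  ]
}}

```text
clock: 9.1
position: [0.5614, -0.2578, 0.1388]
orientation: [-0.289, -3.128, -0.0]
wrist_force: [-4.3, -1.0, -0.6]
width: 0.0001
```

Still about 4 N, so not at the stop yet. I creep on 1 mm per row.

Request:
{"name": "step_arm", "arguments": {
  "motion": [
    [1,0.03,-0.01,0,0,0,0],
    [1,0.06,-0.01,0,0,0,0],
    [1,0.09,-0.02,0,0,0,0],
    [1,0.12,-0.02,0,0,0,0],
    [1,0.15,-0.03,0,0,0,0],
    [1,0.18,-0.04,0,0,0,0],
    [1,0.21,-0.04,0,0,0,0],
    [1,0.24,-0.05,0,0,0,0],
    [1,0.27,-0.05,0,0,0,0],
    [1,0.3,-0.06,0,0,0,0]
  ]
}}

```text
clock: 10.35
position: [0.5687, -0.2594, 0.1387]
orientation: [-0.288, -3.123, -0.002]
wrist_force: [-20.2, 1.3, 9.5]
width: 0.0001
```

Request:
{"name": "step_arm", "arguments": {
  "motion": [
    [1,0.02,0,0,0,0,0],
    [1,0.02,0,0,0,0,0],
    [1,0.02,0,0,0,0,0],
    [1,0.02,0,0,0,0,0],
    [1,0.02,0,0,0,0,0],
    [1,0.02,0,0,0,0,0],
    [1,0.02,0,0,0,0,0],
    [1,0.02,0,0,0,0,0],
    [1,0.02,0,0,0,0,0],
    [1,0.02,0,0,0,0,0]
  ]
}}

```text
clock: 11.6
position: [0.5688, -0.2594, 0.1388]
orientation: [-0.288, -3.122, -0.002]
wrist_force: [-21.1, 0.7, 10.0]
width: 0.0001
```

```bash
python3 - <<'E'
from h import *
import cv2
s=r.capture("side"); cv2.imwrite("pics/zs6.png",cv2.resize(s[95:215,155:345],None,fx=4,fy=4,interpolation=cv2.INTER_CUBIC))
print(r.get_obs()["wrist_force"],r.get_obs()["position"])
E
```

```text
[-21.31504754   0.69651189   9.794722  ] [ 0.56879831 -0.25937089  0.1387758 ]
```

View pics/zs6.png

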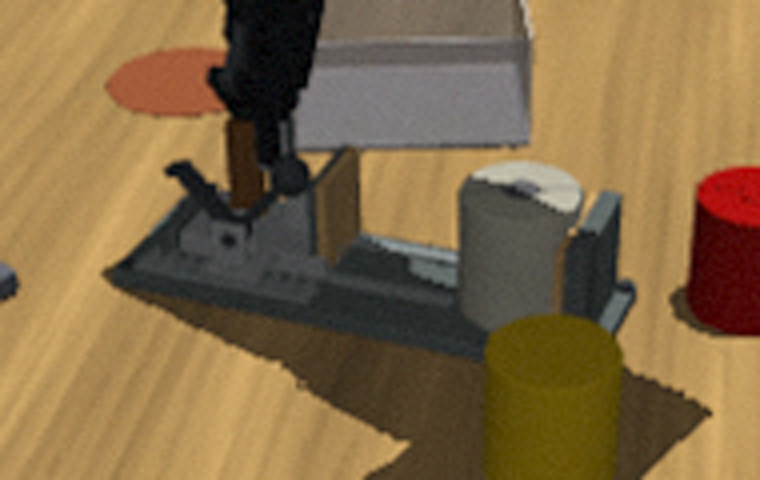

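The carriage is against the rear stop, held solid at 21 N with no further travel. I back off the grip, then go up and aside.

Request:
{"name": "step_arm", "arguments": {
  "motion": [
    [1,-0.15,0.03,0,0,0,0],
    [1,-0.35,0.07,0,0,0,0],
    [1,-0.35,0.07,0,0,0,0],
    [1,-0.35,0.07,0.7,0,0,0],
    [1,-0.35,0.07,1.8,0,0,0],
    [1,-0.35,0.07,3.4,0,0,0],
    [1,-0.35,0.07,5,0,0,0],
    [1,-0.35,1.5,5.5,0,0,0],
    [1,-0.35,3.5,5.5,0,0,0],
    [1,-0.35,5.5,5.5,0,0,0]
  ]
}}

```text
clock: 12.9
position: [0.5605, -0.093, 0.3044]
orientation: [0.29, 3.127, -0.0]
wrist_force: [0.9, -0.4, 0.2]
width: 0.0004
```

Request:
{"name": "step_arm", "arguments": {
  "motion": [
    [1,0,2,0,0,0,0],
    [1,0,4,0,0,0,0],
    [1,0,4,0,0,0,0],
    [1,0,4,0,0,0,0],
    [1,0,4,0,0,0,0],
    [1,0,4,0,0,0,0],
    [1,0,4,0,0,0,0],
    [1,0,4,0,0,0,0],
    [1,0,4,0,0,0,0],
    [1,0,4,0,0,0,0]
  ]
}}

```text
clock: 14.15
position: [0.5605, 0.0254, 0.3039]
orientation: [0.289, 3.128, -0.0]
wrist_force: [0.6, -0.6, -0.1]
width: 0.0
```

```bash
python3 - <<'E'
from h import *
import cv2
cv2.imwrite("pics/s7.png",r.capture("side"))
s=r.capture("top"); cv2.imwrite("pics/zt7.png",cv2.resize(s[60:245,300:410],None,fx=3.2,fy=3.2,interpolation=cv2.INTER_CUBIC))
print(r.get_obs()["wrist_force"],r.get_obs()["position"])
E
```

```text
[ 0.10958133 -0.6972977  -0.73934918] [0.56041604 0.02539485 0.30389645]
```

View pics/s7.png

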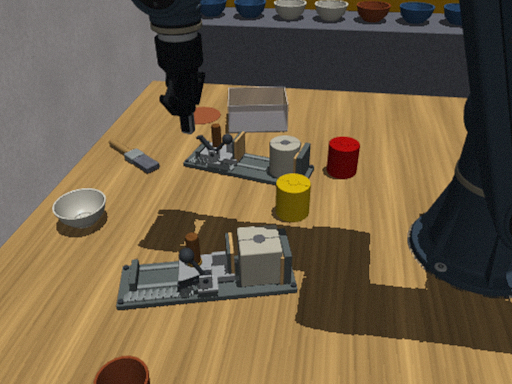

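View pics/zt7.png

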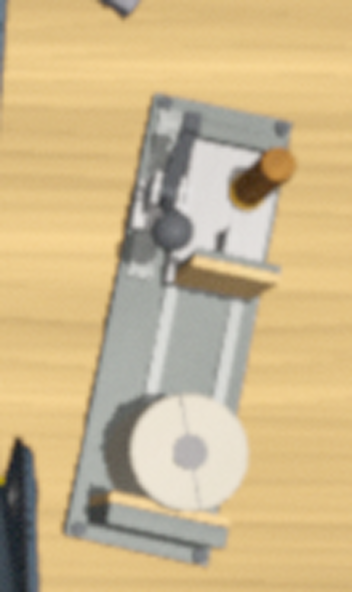

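```bash
python3 - <<'E'
from h import *
g=onz("top",387.2,111.6,.095);a=np.array([.9804,-.1968]);print(g,(g[:2]-[.5165,-.2494])@a)
b=onz("top",300+172/3.2,60+230/3.2,.096);print((b-g)[:2]@a)
r.finish_job()
E
```

```text
[ 0.58750328 -0.26502206  0.095     ] 0.07268603437221079
-0.05582575152505086
the job is handed in; nothing more can be done
```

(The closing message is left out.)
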